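# Lever a sagging bottle rack up onto its spring bolt

### The job

The front of the heavy bottle rack has dropped off its spring bolt. Take the pry bar from the rubber mat, put its steel blade under the front edge of the rack over the fulcrum block, and lever the rack up just until the bolt springs in beneath it, without forcing it hard against the stop arm just above, and without touching the rack, its stand or the bolt with the robot itself. Let the rack down gently onto the bolt, then draw the bar out and lay it flat back on the mat, disturbing nothing else.

Things in the scene. Friction and masses are not known exactly. Their poses are not given: they have to be found in the camera images.
- stand: dark wooden stand, 300 (x) by 360 mm (y), fixed to the bench, carrying the hinged rack and the bolt. Origin: centre of its underside; x points level from the rack's front edge to the hinge behind, z up. Its side runners (beyond y = +-150 mm) and back beam are 43 mm high; between them it is open down to the bench, also in front.
- rack (a joint): tilt in rad of the heavy rack about the hinge along its rear. 0: dropped, level; grows as the front rises. The bolt springs in at 0.034 to 0.068, depending on the unmeasured height its bracket is set at; some 1.5 to 2 mm of lift later the edge meets a hard stop. Lifting the edge takes about 20 to 42 N there; it drops back if let go before the bolt is in.
- rack_edge (a point): middle of the front lower edge of the rack: a pale wooden slab 300 x 360 x 26 mm with three full wine bottles lying on it, 4 to 7 kg in all, 153 mm high. The edge runs 180 mm each way along the stand's y, 45 mm above the bench when dropped, 290 mm before the hinge and 10 mm lower; the point rises with the rack.
- bolt (a joint): travel in m, along the stand's x, of the level steel spring bolt (black ball knob on top) in a dark bracket 10 to 70 mm in front of the rack at stand y = 105 to 165 mm, up to 102 mm high, with a stop arm over the rack's edge. 0: tip pressed by its spring (3 N) against the front of the dropped rack; 0.012: fully out beneath the rack, which it then carries.
- fulcrum: dark steel fulcrum block bolted to the bench before the rack: foot plate 70 x 90 x 12 mm, on it an upright with a rounded ridge (radius 12 mm, 70 mm long along its y), its top 50 mm above the bench. Origin: on the bench straight below the ridge's middle. It stands about square to the rack, ridge 40 to 52 mm in front of the rack's edge.
- bar: pry bar, 0.45 kg: flat steel blade (24 wide, 10 thick, 170 mm long) and square dark wooden grip (26 x 26 x 150 mm) with a common flat underside. Origin: in the underside, 195 mm behind the tip, 125 mm ahead of the grip's end; x points to the tip, z up. Blade from x = 25 mm on; centre of mass at x = 13 mm. It starts flat on the mat.
- bar_tip (a point): centre of the blade's tip, 5 mm above the underside. With its tip beneath the rack and resting over the fulcrum, the bar stays there by itself: its weight cannot lift the rack.
- mat: black rubber mat fixed on the bench, 420 x 180 mm (its x, y), 3 mm thick. Origin: centre of its underside.
- jar: bystander: closed round jar 60 mm across, 70 mm high; origin at the centre of its underside. Leave alone.
- carton: bystander: small cardboard carton 50 x 70 x 50 mm high; origin at the centre of its underside. Leave alone.
- wine: bystander: standing green bottle 74 mm across, 200 mm high; origin at the centre of its underside. Leave alone.

How it is judged:
By the outcome, as a careful person would: the job done as asked, in the order asked, and still so for the second after the job is handed in, with the robot touching nothing.
It also fails if it takes over 72 s, if anything falls off the work surface, if the arm or the gripper's body presses on something with over 40 N, if the wrist force passes 120 N, or if a joint passes its speed limit or range.

### The arm

A 7-joint arm with a two-finger parallel gripper is mounted at the origin on the work surface. World frame = base frame: x ahead of the robot, y to its left, z up, the work surface at z = 0. Lengths are in mm, angles in rad, forces in N, time in s.
With the tool pointing down it reaches from about 350 to 900 mm from the base axis. Payload 8.1 kg.
Tool frame: the origin (TCP) lies on the centre line of the jaws, within the pads' length; the fingertips stand 22 mm ahead of it and the grasp point (between the pads) lies 3 mm ahead of it; z points along the fingers, y is the line along which they close (so a half turn about z gives the same grasp; the last joint's range is limited). The gripper opens to 92 mm and grips with 3 to 60 N. Pads are 19 mm wide; open, the fingers measure 130 mm over their backs; the gripper's body (75 mm by 190 mm) begins 47 mm behind the grasp point.
Start: joints at [1.039, 0.434, 0.025, 1.573, -0.012, 1.134, -0.075], TCP at [259.841, -568.439, 248.742] pointing down, gripper open.
Joint ranges: [-2.62, 2.62], [-0.44, 2.09], [-1.27, 1.32], [0.08, 2.57], [-1.32, 4.46], [0.12, 2], [-2.74, 2.74]. Speed limits (rad/s): [2.22, 2.22, 3.01, 3.01, 3.14, 3.14, 3.14].

### API

Orientations are given as a 3x3 rotation matrix whose columns are the frame's x, y, z axes.
In Python, from bench import sensors, imaging, arm gives the robot as it stands.
- The arm moves only by the tool step_arm, never from a script. Its argument "targets" is text: rows parted by semicolons, each of 6 numbers parted by spaces: the shift along the world's x, y, z in cm, then the turn, a rotation vector about the world's x, y, z in degrees. In form: dx dy dz rx ry rz; .... A call has 1 to 5 rows; each row is the pose to reach, as a shift and turn from the pose commanded when the call began; what a row does not reach only later rows make up. A row lasts 1/12 s, in which the tool goes at most 41.7 mm and 7.16 degrees, less where a joint would pass 70% of its speed; a pose out of reach is approached as far as the arm can. A call with a gripper value outside its range is refused whole. "gripper" is the closure, from 0 (fully open) to 1 (shut), set as the call begins (left out, the last holds). The fingers move at their own pace and stop on an object; "grip_force" is the grip in N (left out, the last holds). Time passes only in rows, so rows that repeat a pose let the fingers close. It gives the time, the measured TCP pose, the force, the opening and the grip force at its end, in the units of the state.
- sensors.state(): the state, without advancing time (a new reading comes with each control period).
- imaging.snapshot(name): name is "side" or "top"; returns the picture (420x560x3 uint8, blue, green, red); there is no depth.
- imaging.camera_model(name): a dict with "fx", "fy", "cx", "cy" (pixels), "D" ([k1, k2, p1, p2, k3] as OpenCV has them; the pictures are not rectified), "pose" (4x4, takes a point from camera to world coordinates). Camera axes: x right, y up, looking along -z (the intrinsics and any distortion apply to the point x, -y, -z); pixel columns grow to the right and rows downward; lengths in mm; the calibration is good to about 2 mm. A picture is of the moment at which its call begins. camera_model takes no time and is no camera call.
- arm.sign_off(): hands the job in; it is judged then, once.
The state is a dict: "time": time; "joints": joint angles; "dq": joint speeds; "effort": joint torques, N m; "tool_pos": TCP position; "tool_rot": TCP orientation; "force": force on the tool from outside, world axes, zero at the start; "moment": the same for the moment, N m; "finger_gap": finger opening in mm; "gripper_force": force on a finger pad.
Only numpy, scipy, OpenCV 4.12 (cv2) and the standard library are available. Lean on these libraries where they do the work, as an engineer would, in place of code of your own. Each camera call takes 0.05 s, during which the arm holds its last target. There are 200 camera calls.

## Working session

There is one attempt and no reset: what is moved stays moved. The work goes in short steps, Python scripts to look and compute and a tool call to move; the robot and the scene stay as the last step left them, time stands still between calls to the robot, and variables do not carry over. Pictures are saved under pics/ and viewed, at most 10 in all, crops included, and the job is handed in when it is done.

Besides the shell and the picture viewer there is one more tool, called after "Emit:" as name(argument=value, ...) on one line, values as JSON. step_arm: Moves the arm, as the interface text tells. Its arguments: {"type":"object","properties":{"targets":{"type":"string"},"gripper":{"type":"number"},"grip_force":{"type":"number"}},"required":["targets"]}

```bash
mkdir -p pics
cat > h.py <<'E'
import numpy as np, cv2
from bench import sensors, imaging, arm
def ray(n,uv):
    m=imaging.camera_model(n);K=np.array([[m['fx'],0,m['cx']],[0,m['fy'],m['cy']],[0,0,1.]])
    p=cv2.undistortPoints(np.array([[uv]],float),K,np.array(m['D'],float))[0,0]
    T=np.array(m['pose']);return T[:3,3],T[:3,:3]@np.array([p[0],-p[1],-1.])
def at(n,uv,z):
    o,d=ray(n,uv);return o+d*(z-o[2])/d[2]
def tri(a,b):
    o1,d1=ray('top',a);o2,d2=ray('side',b)
    d1=d1/np.linalg.norm(d1);d2=d2/np.linalg.norm(d2)
    t=np.linalg.lstsq(np.stack([d1,-d2],1),o2-o1,rcond=None)[0]
    p,q=o1+d1*t[0],o2+d2*t[1];return (p+q)/2,np.linalg.norm(p-q)
def proj(n,P):
    m=imaging.camera_model(n);K=np.array([[m['fx'],0,m['cx']],[0,m['fy'],m['cy']],[0,0,1.]])
    T=np.linalg.inv(np.array(m['pose']));c=(T[:3,:3]@np.atleast_2d(P).T).T+T[:3,3];c=c*[1,-1,-1]
    return cv2.projectPoints(c,np.zeros(3),np.zeros(3),K,np.array(m['D'],float))[0][:,0]
E
python3 - <<'E'
from h import *
np.set_printoptions(precision=3,suppress=True)
for n in('top','side'):
    i=imaging.snapshot(n);cv2.imwrite(f'pics/{n}0.png',i);cv2.imwrite(f'pics/{n}0b.png',cv2.resize(i,(800,600),interpolation=cv2.INTER_CUBIC))
    print(imaging.camera_model(n))
print(sensors.state())
E
```

```text
{'fx': 480.9884284242935, 'fy': 480.9884284242935, 'cx': 281.3982532582937, 'cy': 202.5151595763288, 'D': array([-0.158,  0.   ,  0.   ,  0.   ,  0.   ]), 'pose': array([[   0.008,    0.987,   -0.16 ,  346.002],
       [  -1.   ,    0.008,    0.001,  -71.937],
       [   0.002,    0.16 ,    0.987, 1464.055],
       [   0.   ,    0.   ,    0.   ,    1.   ]])}
{'fx': 481.9339809733581, 'fy': 481.9339809733581, 'cx': 272.06855981409086, 'cy': 201.7763356121276, 'D': array([-0.106,  0.   ,  0.   ,  0.   ,  0.   ]), 'pose': array([[  -0.712,    0.5  ,   -0.493, -141.918],
       [  -0.702,   -0.51 ,    0.497,  659.822],
       [  -0.003,    0.7  ,    0.715, 1087.171],
       [   0.   ,    0.   ,    0.   ,    1.   ]])}
{'time': 0.1, 'joints': array([ 1.039,  0.435,  0.025,  1.574, -0.012,  1.134, -0.075]), 'dq': array([ 0.001, -0.001, -0.   , -0.002, -0.002, -0.   , -0.002]), 'effort': array([  0.004, -66.913,   0.989, -31.514,  -0.06 ,   0.038,   0.   ]), 'tool_pos': array([ 259.626, -568.04 ,  248.03 ]), 'tool_rot': array([[ 0.909,  0.416, -0.001],
       [ 0.416, -0.909,  0.001],
       [-0.   , -0.001, -1.   ]]), 'force': array([ 0.196, -0.928,  0.589]), 'moment': array([-0.006,  0.029,  0.04 ]), 'gripper_force': 0.0, 'finger_gap': 91.69131405617796}
```

View pics/top0b.png

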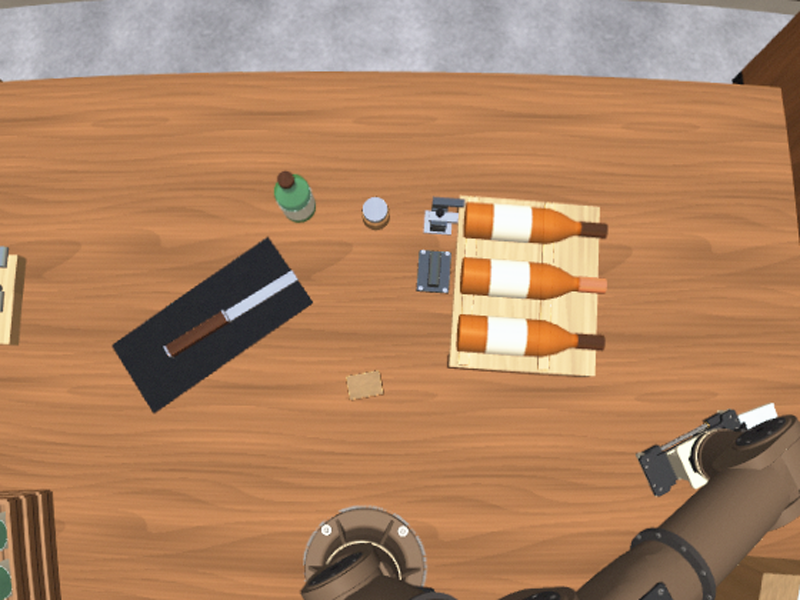

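View pics/side0b.png

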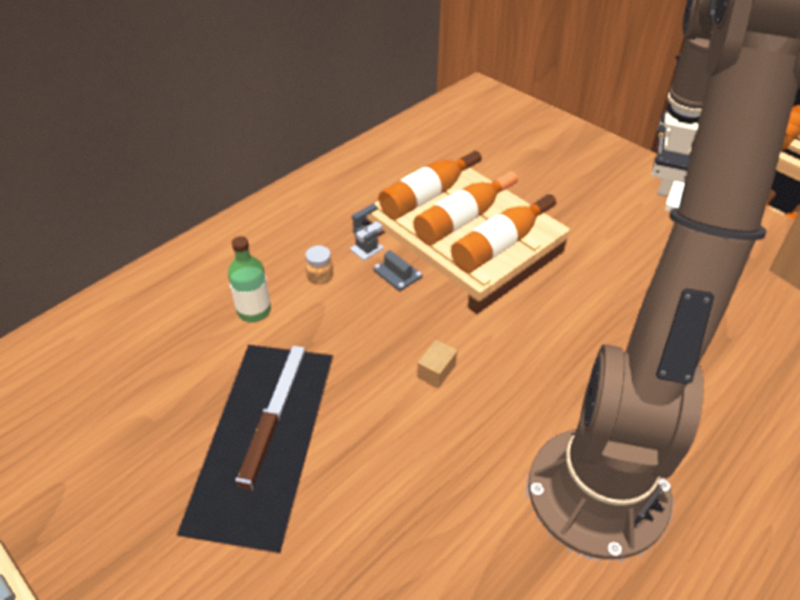

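Top view: bar on the mat from about (168,352) to (295,275), fulcrum (433,271), rack front edge from (460,197) to (449,368), with the bolt bracket at (440,215). I'll enlarge crops to read the pixels.

Run:
```python
import cv2,numpy as np
t=cv2.imread('pics/top0.png');s=cv2.imread('pics/side0.png')
a=t[130:270,280:340+20];
r=lambda im,x,y,w,h:cv2.resize(im[y:y+h,x:x+w],(400,600),interpolation=cv2.INTER_CUBIC)
# top: fulcrum/rack region and bar region
A=cv2.resize(t[130:265,285:375],(400,600),interpolation=cv2.INTER_CUBIC)   # 4.444
B=cv2.resize(s[125:217,235:358],(800,600),interpolation=cv2.INTER_CUBIC)
C=cv2.resize(t[185:255,110:215],(800,533),interpolation=cv2.INTER_CUBIC)
D=cv2.resize(s[235:347,150:225],(402,600),interpolation=cv2.INTER_CUBIC)
cv2.imwrite('pics/AD.png',np.hstack([A,D[:,:400]]));
B=cv2.resize(s[125:225,235:345+58],(800,476),interpolation=cv2.INTER_CUBIC)
cv2.imwrite('pics/B.png',B)
cv2.imwrite('pics/C.png',C)
```

```text
(no output)
```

View pics/AD.png

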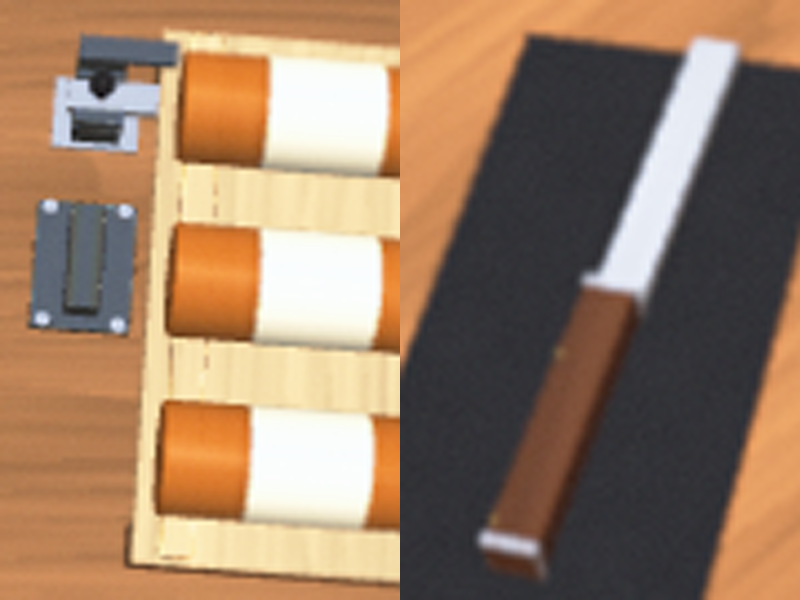

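View pics/B.png

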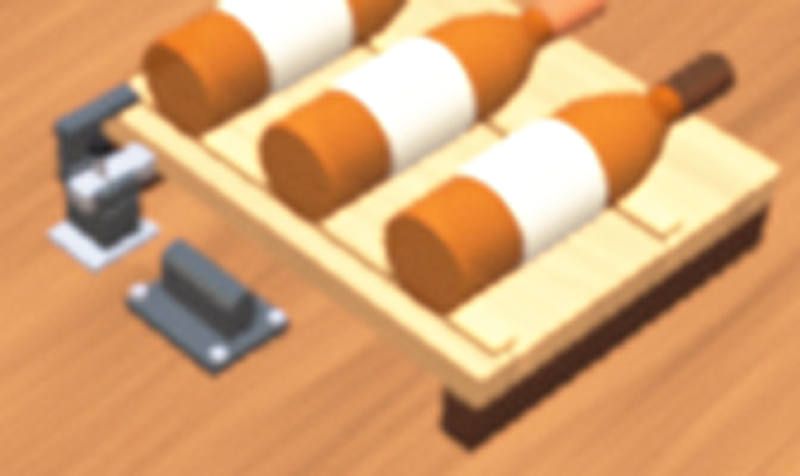

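View pics/C.png

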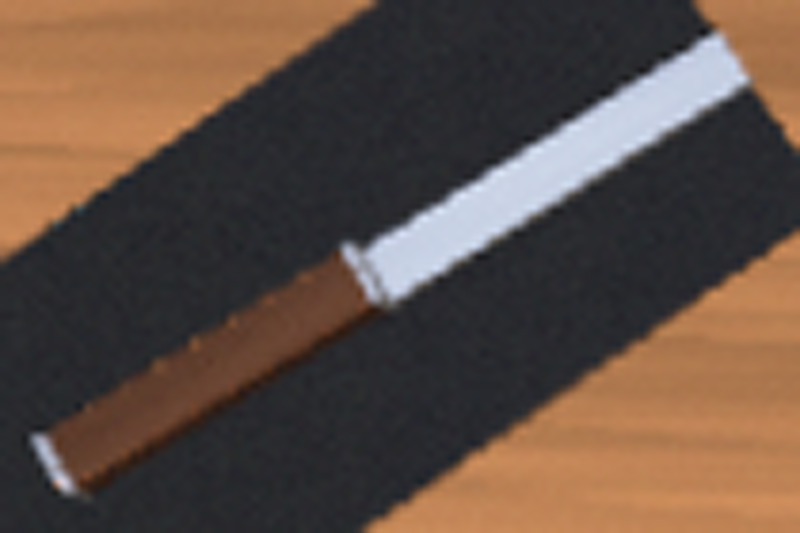

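Top crop: foot plate corners (37,198), (135,205), (130,335), (28,328), and rack front top edge (165,32) to (133,565). Bar crop: tip corners (718,33) and (750,78), grip end (56,464). The side crop gives the matching points, so I'll compute positions.

Run:
```python
from h import *
np.set_printoptions(precision=1,suppress=True)
f=lambda p,s,o:((np.array(p)+.5)/s-.5+o)
A=lambda *p:f(p,4.444,(285,130));C=lambda *p:f(p,7.619,(110,185));B=lambda *p:f(p,4.762,(235,125));D=lambda *p:f(p,5.357,(150,235))
for n,a,b,z in [('tip top',C(734,55),D(314,42),13),('grip end top',C(56,464),D(111,540),29),('grip front top',C(362,273),D(212,286),29),
 ('foot ctr',A(82.5,266),B(207,311),12),('rack front-right top',A(133,565),B(478,383),71)]:
    p,e=tri(a,b);print(n,p,e,'top@z',at('top',a,z)[:2],'side@z',at('side',b,z)[:2])
for q in [(37,198),(135,205),(130,335),(28,328)]:print('foot',at('top',A(*q),12)[:2])
for q in [(165,32),(133,565),(148,300)]:print('rack',at('top',A(*q),71)[:2])
for q in [(87,207),(82,307),(67,305),(72,207),(104,207),(99,312)]:print('ridge',at('top',A(*q),50)[:2])
print('mat',[at('top',np.array(q)*.7,3)[:2] for q in [(268,238),(312,302),(154,411),(113,346)]])
for q in [(375,198+12),(364,384)]:print('bys',at('top',np.array(q)*.7,50)[:2])
for q in [(180,55),(158,80),(60,40)]:print('bracket arm',at('top',A(*q),95)[:2])
```

```text
tip top [613.8 159.7  14.1] 1.6755722082326407 top@z [613.3 159.3] side@z [615.3 159.6]
grip end top [442.8 424.6  32. ] 0.34949455432278465 top@z [442.9 425.5] side@z [444.6 424. ]
grip front top [520.9 303.5  29.3] 0.48001478926499525 top@z [521.1 303.7] side@z [520.8 303.2]
foot ctr [ 623.6 -139.7   10.8] 0.9884450976976463 top@z [ 623. -140.] side@z [ 623.2 -138.6]
rack front-right top [ 416.5 -168.9   69.2] 5.188143301703795 top@z [ 414.3 -170.2] side@z [ 417.7 -166. ]
foot [ 670.9 -108.3]
foot [ 666.5 -176.5]
foot [ 575.  -172.7]
foot [ 579.3 -102.4]
rack [ 773.8 -193.3]
rack [ 414.3 -170.2]
rack [ 589.2 -180.6]
ridge [ 656.4 -141.2]
ridge [ 587.7 -137.8]
ridge [ 589.  -127.8]
ridge [ 656.3 -131.1]
ridge [ 656.5 -152.8]
ridge [ 584.4 -149.3]
mat [array([695.1, 221.7]), array([554.1, 120.2]), array([314.2, 457.4]), array([452.5, 558.7])]
bys [746.3 -14.5]
bys [378.8   3. ]
bracket arm [ 750.6 -201.1]
bracket arm [ 733.2 -186.3]
bracket arm [ 760.2 -121.2]
```

Emit:
step_arm(targets="5.1 18.2 1 0 0 19.6; 5.1 18.2 1 0 0 19.6; 5.1 18.2 1 0 0 19.6; 5.1 18.2 1 0 0 19.6; 5.1 18.2 1 0 0 19.6", gripper=0.35)

```text
time: 0.52
tool_pos: [312.0, -381.7, 258.7]
tool_rot: [[0.714, 0.7, 0.0], [0.7, -0.714, 0.002], [0.001, -0.001, -1.0]]
force: [0.5, 0.9, 0.6]
finger_gap: 63.0
gripper_force: 0.0
```

Emit:
step_arm(targets="5.1 18.2 1 0 0 19.6; 5.1 18.2 1 0 0 19.6; 5.1 18.2 1 0 0 19.6; 5.1 18.2 1 0 0 19.6; 5.1 18.2 1 0 0 19.6")

```text
time: 0.93
tool_pos: [362.5, -200.0, 269.0]
tool_rot: [[0.438, 0.899, 0.0], [0.899, -0.438, 0.001], [0.001, -0.0, -1.0]]
force: [0.7, 0.1, 0.1]
finger_gap: 59.9
gripper_force: 0.0
```

Emit:
step_arm(targets="5.1 18.2 1 0 0 19.6; 5.1 18.2 1 0 0 19.6; 5.1 18.2 1 0 0 19.6; 5.1 18.2 1 0 0 19.6; 5.1 18.2 1 0 0 19.6")

```text
time: 1.35
tool_pos: [413.3, -17.8, 279.2]
tool_rot: [[0.111, 0.994, 0.001], [0.994, -0.111, 0.001], [0.001, 0.001, -1.0]]
force: [0.9, 0.7, 0.4]
finger_gap: 59.7
gripper_force: 0.0
```

Emit:
step_arm(targets="4.1 18.2 1 0 0 19.6; 4.1 18.2 1 0 0 19.6; 4.1 18.2 1 0 0 19.6; 4.1 18.2 1 0 0 19.6; 4.1 18.2 1 0 0 19.6")

```text
time: 1.77
tool_pos: [453.8, 164.8, 289.1]
tool_rot: [[-0.229, 0.973, 0.001], [0.973, 0.229, 0.003], [0.003, 0.001, -1.0]]
force: [-0.0, 0.1, 0.2]
finger_gap: 59.6
gripper_force: 0.0
```

Emit:
step_arm(targets="4.2 18.2 -5 0 0 19.8; 4.2 18.2 -5 0 0 19.8; 4.2 18.2 -5 0 0 19.8; 4.2 18.2 -5 0 0 19.8; 4.2 18.2 -5 0 0 19.8")

```text
time: 2.18
tool_pos: [495.3, 345.1, 237.0]
tool_rot: [[-0.543, 0.84, -0.002], [0.84, 0.543, 0.001], [0.002, -0.001, -1.0]]
force: [-0.2, -0.3, 0.8]
finger_gap: 59.6
gripper_force: 0.0
```

Emit:
step_arm(targets="0 0 -8 0 0 0; 0 0 -12 0 0 0; 0 0 -16 0 0 0; 0 0 -16 0 0 0")

```text
time: 2.52
tool_pos: [494.9, 340.8, 75.6]
tool_rot: [[-0.542, 0.841, -0.002], [0.841, 0.542, -0.001], [-0.0, -0.002, -1.0]]
force: [0.6, -0.4, 0.4]
finger_gap: 59.8
gripper_force: 0.0
```

Emit:
step_arm(targets="0 0 -2.5 0 0 0; 0 0 -4 0 0 0; 0 0 -5 0 0 0; 0 0 -5 0 0 0; 0 0 -5 0 0 0")

```text
time: 2.93
tool_pos: [495.8, 341.7, 28.7]
tool_rot: [[-0.541, 0.841, -0.0], [0.841, 0.541, 0.0], [0.0, -0.0, -1.0]]
force: [0.2, 0.3, -0.2]
finger_gap: 59.7
gripper_force: 0.0
```

Run:
```python
from h import *
t=imaging.snapshot('top');s=imaging.snapshot('side')
A=cv2.resize(t[185:255,110:215],(400,267),interpolation=cv2.INTER_CUBIC);B=cv2.resize(s[235:347,150:225],(400,600))
C=np.zeros((600,800,3),np.uint8);C[:267,:400]=A;C[:,400:]=B;cv2.imwrite('pics/g1.png',C)
st=sensors.state();print(st['tool_pos'],st['force'])
```

```text
[496.31730083 341.99296905  29.61023002] [0.32255969 0.33180372 0.1815589 ]
```

View pics/g1.png

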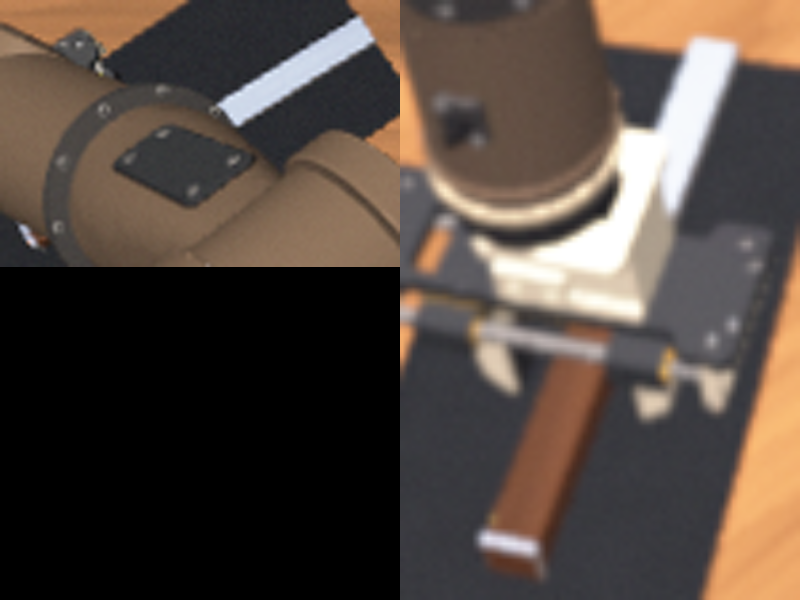

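The side view shows the fingers straddling the grip, with the bar undisturbed. I'll close the gripper and lift.

Emit:
step_arm(targets="0 0 0 0 0 0; 0 0 0 0 0 0; 0 0 0 0 0 0; 0 0 0 0 0 0; 0 0 0 0 0 0", gripper=1, grip_force=55)

```text
time: 3.45
tool_pos: [495.9, 341.5, 28.9]
tool_rot: [[-0.541, 0.841, 0.0], [0.841, 0.541, 0.0], [-0.0, 0.0, -1.0]]
force: [0.6, 0.4, 0.5]
finger_gap: 31.2
gripper_force: 0.0
```

Emit:
step_arm(targets="0 0 0 0 0 0; 0 0 1 0 0 0; 0 0 3 0 0 0; 0 0 6 0 0 0; 0 0 6 0 0 0")

```text
time: 3.87
tool_pos: [497.1, 343.7, 93.7]
tool_rot: [[-0.541, 0.841, 0.004], [0.841, 0.541, 0.004], [0.001, 0.006, -1.0]]
force: [0.7, 1.7, -2.5]
finger_gap: 25.4
gripper_force: 55.0
```

Emit:
step_arm(targets="1 -2 3 0 0 -4; 2 -4 6 0 0 -9; 4 -8 9 0 0 -14; 6 -10 12 0 0 -18; 6 -10 12 0 0 -18")

```text
time: 4.28
tool_pos: [560.4, 236.6, 212.6]
tool_rot: [[-0.244, 0.97, 0.006], [0.97, 0.244, -0.001], [-0.003, 0.005, -1.0]]
force: [1.0, -0.0, -4.5]
finger_gap: 25.7
gripper_force: 55.0
```

Emit:
step_arm(targets="1.5 -3 1 0 0 -5; 3 -6 2 0 0 -10; 5 -9 3 0 0 -14; 6.5 -12 4 0 0 -18.5; 6.5 -12 4 0 0 -18.5")

```text
time: 4.7
tool_pos: [625.0, 112.3, 249.7]
tool_rot: [[0.08, 0.997, 0.003], [0.997, -0.08, -0.005], [-0.005, 0.004, -1.0]]
force: [0.7, -1.5, -4.4]
finger_gap: 25.7
gripper_force: 55.0
```

Emit:
step_arm(targets="0 0 0 6 -0.4 0; 0 0 0 12 -0.8 0; 0 0 0 18 -1.2 0; 0 0 0 25 -1.6 0; 0 0 0 28 -1.8 0")

```text
time: 5.12
tool_pos: [621.0, 117.9, 247.3]
tool_rot: [[0.062, 0.998, 0.032], [0.878, -0.07, 0.473], [0.474, -0.001, -0.881]]
force: [-0.1, -2.3, -5.9]
finger_gap: 25.9
gripper_force: 55.0
```

Run:
```python
from h import *
st=sensors.state();print(st)
t=imaging.snapshot('top');s=imaging.snapshot('side')
cv2.imwrite('pics/t2.png',t);cv2.imwrite('pics/s2.png',s)
cv2.imwrite('pics/v2.png',np.hstack([cv2.resize(t[110:260,210:310],(400,600),interpolation=cv2.INTER_CUBIC),cv2.resize(s[105:225,200:280],(400,600),interpolation=cv2.INTER_CUBIC)]))
```

```text
{'time': 5.1167, 'joints': array([ 0.48975255,  0.56648102, -0.7598393 ,  1.6150722 , -0.1215767 ,
        0.97840737, -0.17084801]), 'dq': array([ 0.46302527,  0.19063035, -0.31589371,  0.10360598, -0.39209891,
       -0.14518892,  0.43500609]), 'effort': array([ -6.42353252, -72.68759251, -17.74300218, -32.05971122,
        -4.09289047,  -0.75080182,   0.155314  ]), 'tool_pos': array([620.99160346, 117.8624186 , 247.26462444]), 'tool_rot': array([[ 0.06192338,  0.99757576,  0.03175041],
       [ 0.8784865 , -0.06957512,  0.47267407],
       [ 0.47373724, -0.00137727, -0.88066517]]), 'force': array([-0.12154391, -2.31898638, -5.9029368 ]), 'moment': array([-1.08175583, -0.00455172, -0.01286154]), 'gripper_force': 54.9981951713562, 'finger_gap': 25.911215347364045}
```

View pics/v2.png

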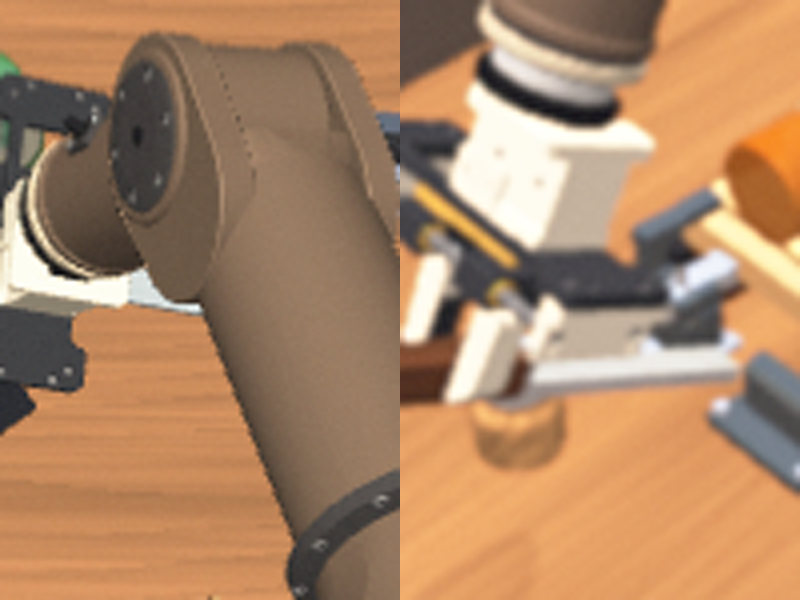

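The side crop shows the bar pitched tip-down, with its tip near (738,370). I'll let it settle, overlay the predicted bar outline and compare.

Emit:
step_arm(targets="0 0 0 0 0 0; 0 0 0 0 0 0; 0 0 0 0 0 0")

```text
time: 5.47
tool_pos: [620.4, 123.8, 249.5]
tool_rot: [[0.054, 0.998, 0.029], [0.881, -0.062, 0.469], [0.47, 0.001, -0.883]]
force: [-0.6, -0.3, -4.0]
finger_gap: 25.9
gripper_force: 55.0
```

```bash
cat >> h.py <<'E'
def barpts(L,st,a=24,h=26,pitch=0.):
    R=np.array(st['tool_rot']);d=-R[:,0];b=-R[:,2];c,s=np.cos(pitch),np.sin(pitch)
    d,b=c*d-s*b,c*b+s*d   # pitch>0: tip further down
    return np.array([np.array(st['tool_pos'])+(x+a)*d+(z-h)*b+y*R[:,1] for x,y,z in L])
E
python3 - <<'E'
from h import *
st=sensors.state();print(st['tool_pos'],st['tool_rot'],st['force'])
s=imaging.snapshot('side');cv2.imwrite('pics/s3.png',s)
L=[(195,-12,10),(195,12,10),(25,12,10),(25,-12,10)]
G=[(195,12,0),(195,-12,0),(25,12,0),(25,-12,0),(-125,13,0),(-125,-13,0),(-125,13,26),(-125,-13,26)]
p=proj('side',barpts(L,st))
S=4.444;off=np.array([130,110])
v=cv2.resize(s[110:245,130:310],(800,600),interpolation=cv2.INTER_CUBIC)
for q in np.vstack([p,proj('side',barpts(G,st))]):
    u=((q-off+.5)*S-.5).astype(int);cv2.circle(v,tuple(int(k) for k in u),3,(0,0,255),1)
cv2.imwrite('pics/v3.png',v)
E
```

```text
[620.44980966 123.8171187  249.5295089 ] [[ 5.39761718e-02  9.98106738e-01  2.94875061e-02]
 [ 8.81245877e-01 -6.15017361e-02  4.68639777e-01]
 [ 4.69566052e-01  6.90362028e-04 -8.82897076e-01]] [-0.56872603 -0.30152103 -3.99102588]
```

View pics/v3.png

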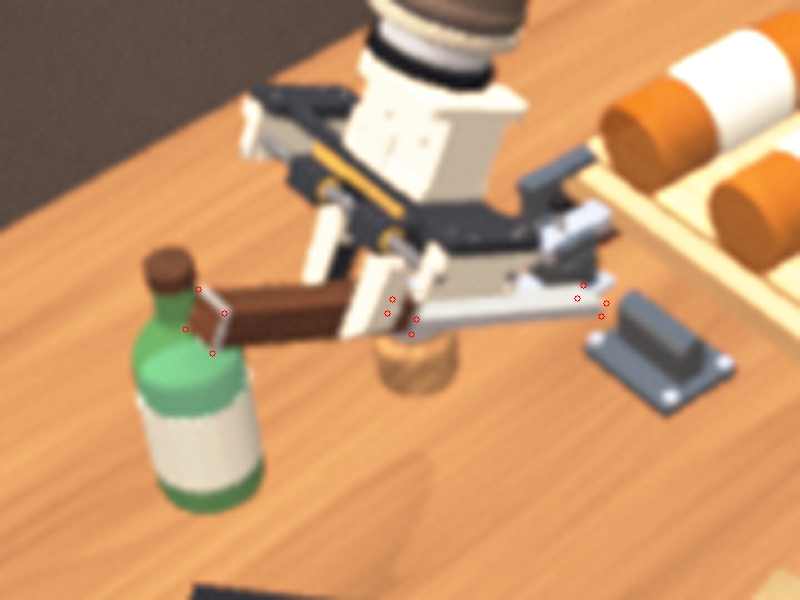

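The overlay matches the bar within about 3 mm. I'll pitch to 33° and go to the retracted pre-insert pose.

Emit:
step_arm(targets="0.1 -3 -1.5 2 -0.1 0; 0.2 -6 -3 5 -0.3 0; 0.2 -8.7 -4.8 5 -0.3 0; 0.2 -8.7 -4.8 5 -0.3 0; 0.2 -8.7 -4.8 5 -0.3 0")

```text
time: 5.93
tool_pos: [622.9, 32.5, 199.2]
tool_rot: [[0.059, 0.998, 0.034], [0.837, -0.068, 0.543], [0.544, -0.003, -0.839]]
force: [1.0, 0.6, -3.7]
finger_gap: 25.6
gripper_force: 55.0
```

Run:
```python
from h import *
np.set_printoptions(precision=3,suppress=True)
st=sensors.state();print(st['tool_pos'],st['tool_rot'],st['force'])
s=imaging.snapshot('side');cv2.imwrite('pics/s4.png',s)
print(barpts([(195,0,0),(195,0,10)],st))
L=[(195,-12,10),(195,12,10),(25,12,10),(195,12,0),(195,-12,0),(-125,13,26),(-125,-13,26)]
S=5;off=np.array([200,110])
v=cv2.resize(s[110:230,200:360],(800,600),interpolation=cv2.INTER_CUBIC)
R=[(623+t*.998,-140-t*.064,50) for t in(-35,0,35)]+[(594+t*.998,-181.7-t*.064,z) for t in(-180,-90,0) for z in (45,71)]
for c,P in(((0,0,255),barpts(L,st)),((0,255,0),np.array(R))):
  for q in proj('side',P):
    u=((q-off+.5)*S-.5).astype(int);cv2.circle(v,tuple(int(k) for k in u),3,c,1)
cv2.imwrite('pics/v4.png',v)
```

```text
[622.899  32.521 199.169] [[ 0.059  0.998  0.034]
 [ 0.837 -0.068  0.543]
 [ 0.544 -0.003 -0.839]] [ 0.968  0.551 -3.708]
[[ 610.978 -136.621   58.152]
 [ 610.634 -142.054   66.54 ]]
```

View pics/v4.png

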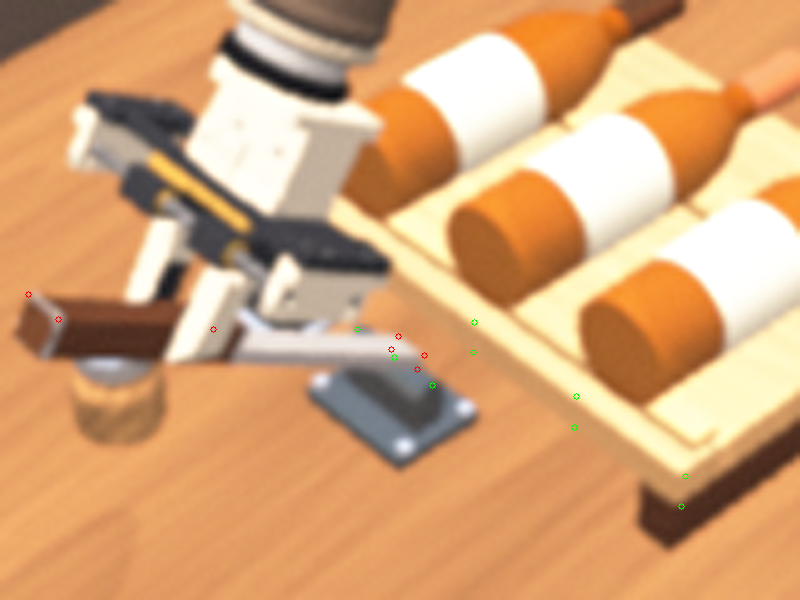

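The bar tip is just above the ridge and clear of the rack; the overlay agrees with the picture. Inserting along the bar axis.

Emit:
step_arm(targets="0 0 0 0 0 0; -0.1 -1.2 -0.8 0 0 0; -0.15 -2.4 -1.6 0 0 0; -0.25 -3.6 -2.4 0 0 0; -0.25 -3.6 -2.4 0 0 0")

```text
time: 6.4
tool_pos: [619.8, -6.2, 173.7]
tool_rot: [[0.06, 0.998, 0.034], [0.838, -0.069, 0.542], [0.543, -0.004, -0.84]]
force: [0.2, -2.0, -5.3]
finger_gap: 25.4
gripper_force: 55.0
```

Emit:
step_arm(targets="0 0 0 0 0 0; -0.1 -1.2 -0.8 0 0 0; -0.15 -2.4 -1.6 0 0 0; -0.25 -3.5 -2.3 0 0 0; -0.25 -3.5 -2.3 0 0 0")

```text
time: 6.82
tool_pos: [617.2, -41.2, 150.7]
tool_rot: [[0.06, 0.998, 0.035], [0.837, -0.069, 0.543], [0.544, -0.004, -0.839]]
force: [-0.1, -0.5, -5.5]
finger_gap: 25.5
gripper_force: 55.0
```

```bash
cat >> h.py <<'E'
def rep():
    np.set_printoptions(precision=2,suppress=True)
    st=sensors.state();R=st['tool_rot'];P=barpts([(195,0,0),(195,0,10),(0,0,0)],st)
    a=np.arcsin(R[2,0]);s=(-139.3-P[0,1])/.998;z=P[0,2]-38
    print('t',st['time'],'tcp',st['tool_pos'],'F',st['force'],'M',st['moment'],'pitch',np.degrees(a),'tip s',s,'z',P[0,2],'dist',s*np.sin(a)+z*np.cos(a),'par',s*np.cos(a)-z*np.sin(a),'x',P[0,0],'yaw',np.degrees(np.arctan2(R[0,0],R[1,0])))
    return st
E
python3 - <<'E'
from h import *
rep()
s=imaging.snapshot('side');cv2.imwrite('pics/s5.png',s);t=imaging.snapshot('top');cv2.imwrite('pics/t5.png',t)
v=np.hstack([cv2.resize(t[130:265,270:360],(400,600),interpolation=cv2.INTER_CUBIC),cv2.resize(s[125:215,230:290],(400,600),interpolation=cv2.INTER_CUBIC)])
cv2.imwrite('pics/v5.png',v)
E
```

```text
t 6.8167 tcp [617.15 -41.16 150.73] F [-0.1  -0.48 -5.54] M [-1.16  0.02  0.06] pitch 32.93873783823619 tip s 71.2184144573753 z 9.831475706614437 dist 15.08394027880954 par 75.086637055836 x 604.853810230655 yaw 4.117963429095639
```

View pics/v5.png

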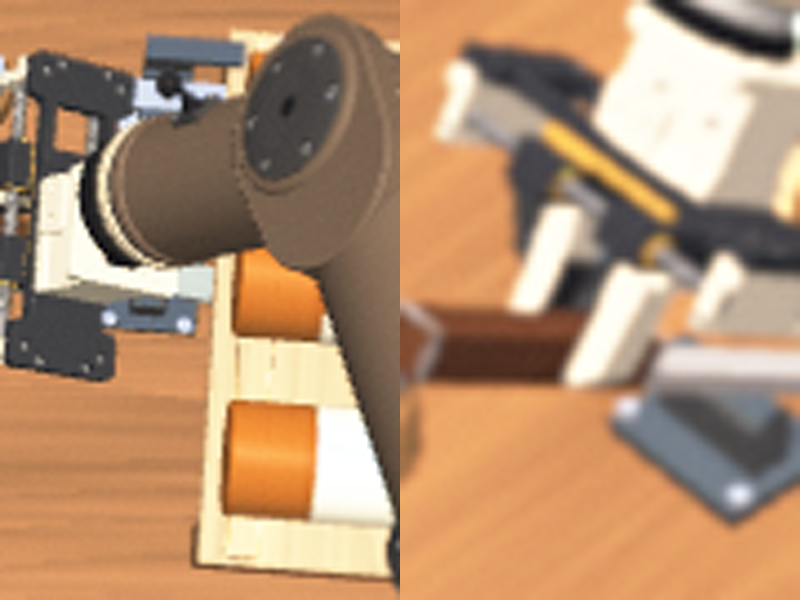

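Top crop: knob at about (170,85), blade passing beneath the rack edge near (205,280), wrist well above the bracket. Viewing budget is used up, so I'll track the knob with code. Now I'll lower onto the ridge at 25°.

Emit:
step_arm(targets="0 0.5 -0.5 -2 0.1 0; 0.05 1 -0.9 -4 0.2 0; 0.1 1.4 -1.3 -6 0.4 0; 0.1 1.7 -1.7 -8 0.5 0; 0.1 1.7 -1.7 -8 0.5 0")

```text
time: 7.33
tool_pos: [618.7, -15.4, 138.0]
tool_rot: [[0.054, 0.998, 0.026], [0.904, -0.06, 0.423], [0.424, 0.001, -0.906]]
force: [-0.6, 1.4, -3.5]
finger_gap: 25.3
gripper_force: 55.0
```

```bash
cat >> h.py <<'E'
def knob(save=None):
    t0=cv2.imread('pics/top0.png');t=imaging.snapshot('top')
    if save:cv2.imwrite(save,t)
    T=t0[144:154,303:313];W=t[139:159,298:326]
    m=cv2.matchTemplate(W,T,cv2.TM_CCOEFF_NORMED);_,v,_,l=cv2.minMaxLoc(m)
    # bolt zone: difference with start picture
    d=np.abs(t[140:156,300:324].astype(int)-t0[140:156,300:324]).mean()
    x,y=l
    sub=lambda a,b,c:(a-c)/(2*(a-2*b+c)) if 0<1 else 0
    dx=sub(m[y,x-1],m[y,x],m[y,x+1]) if 0<x<m.shape[1]-1 else 0
    print('knob shift',round(l[0]+298-303+dx,2),l[1]+139-144,'score',round(float(v),3),'diff',round(d,1))
E
python3 - <<'E'
from h import *
rep();knob()
print(proj('top',[[735,-135,100],[735,-147,100]]))
E
```

```text
t 7.3333 tcp [618.72 -15.44 138.  ] F [-0.61  1.36 -3.5 ] M [-0.68 -0.02  0.02] pitch 25.065029092575443 tip s 63.29307015036565 z 21.670879922719244 dist 12.02252870456088 par 64.25038284014633 x 607.5377909809616 yaw 3.4270282919841457
knob shift -5 5 score 0.372 diff 63.3
[[302.86 146.39]
 [306.95 146.43]]
```

Emit:
step_arm(targets="0 0 0 0 0 0; 0 0 0 0 0 0; 0 0 0 0 0 0")

```text
time: 7.63
tool_pos: [618.9, -20.3, 136.6]
tool_rot: [[0.061, 0.998, 0.027], [0.904, -0.066, 0.423], [0.424, -0.001, -0.906]]
force: [1.3, 0.1, -4.7]
finger_gap: 25.6
gripper_force: 55.0
```

Run:
```python
from h import *
rep()
t0=cv2.imread('pics/top0.png').astype(int);s0=cv2.imread('pics/side0.png').astype(int)
t=imaging.snapshot('top').astype(int);s=imaging.snapshot('side').astype(int)
print(proj('side',[[735,-135,100],[735,-147,100]]))
def show(d):
    for r in d: print(''.join('%d'%min(9,v//15) for v in r))
print('top rows138-160 cols290-345');show(np.abs(t-t0).max(2)[138:160,290:345])
print('side rows140-180 cols240-300');show(np.abs(s-s0).max(2)[136:182:2,240:300])
```

```text
t 7.6333 tcp [618.87 -20.29 136.59] F [ 1.31  0.14 -4.72] M [-0.85 -0.04 -0.05] pitch 25.08282444081104 tip s 68.03380265632642 z 20.20495295809983 dist 12.724528384530675 par 69.16175518662521 x 606.3152006971652 yaw 3.8342873789464287
[[252.22 153.53]
 [254.94 151.8 ]]
top rows138-160 cols290-345
1111111111111222333322101220121367887776543001111111111
1111111111101233332233222221211123367798887542100123322
1111111111103234321233223332333333237798889987655679887
1111111111023344321333223332333333245566667777777889999
1111111111044343332333322322332333232355455555555666777
1111111110363000000111113422233333222355555544544445555
1111111101571101111111111431265444042455555555555555555
1111111111550100000111112113312133443455555555555555555
1111111103752443011012113124412366644455555555555555555
2111111037872220111102213124422577623655555555555555555
4111111059999991110114244334422577613665555555555555555
4111111079999991111105799889997577614566666655555555555
2101001099999993211239999899999576623676666666666666655
4115453399999999331599999899999566533676666665666666665
9876666899999999
[... 1163 characters left out ...]
23344432000000000000000000000
899985233134556559997424567754334323331000000000000000000000
036875323238999998876423789864333334552000000000000000000000
000125775146899975369840122578999988888643100000000000000000
000159999622675211013430599999999999988889999852000000000000
001489998750353100001201699999999999999888889999741000000000
002699984341011010367750699999999999988999898889994100000000
004787429973100001465564399843489999999999999887641000000000
026984289997205999899842443058862687776432333333320000000000
148997179983003799973222133688776422344444433333321000000000
258863798677631123321122114786544555433444433689998631000000
555566666665122234323332357876444555555434566899999985210000
```

Emit:
step_arm(targets="0 0.2 -0.3 -1.3 0.1 0; 0.03 0.4 -0.6 -2.6 0.15 0; 0.04 0.6 -1 -4 0.25 0; 0.04 0.6 -1 -4 0.25 0; 0.04 0.6 -1 -4 0.25 0")

```text
time: 8.15
tool_pos: [619.2, -12.9, 126.8]
tool_rot: [[0.06, 0.998, 0.023], [0.932, -0.064, 0.357], [0.357, 0.0, -0.934]]
force: [-0.1, -2.7, -2.0]
finger_gap: 25.6
gripper_force: 55.0
```

Emit:
step_arm(targets="0.01 0.15 -0.3 -1.5 0.1 0; 0.03 0.4 -0.65 -3 0.2 0; 0.03 0.4 -0.65 -3 0.2 0; 0.03 0.4 -0.65 -3 0.2 0")

```text
time: 8.48
tool_pos: [619.7, -9.6, 120.6]
tool_rot: [[0.062, 0.998, 0.02], [0.949, -0.065, 0.307], [0.308, 0.0, -0.951]]
force: [-1.6, -4.3, 2.1]
finger_gap: 25.7
gripper_force: 55.0
```

```bash
python3 -c "
from h import *
rep();knob()"
```

```text
t 8.4833 tcp [619.65  -9.58 120.55] F [-1.59 -4.33  2.13] M [-1.02  0.35  0.07] pitch 17.941016882942478 tip s 70.3364808598267 z 28.35569633855326 dist 12.490951433925956 par 69.88711801994889 x 606.6520247797766 yaw 3.721417167440067
knob shift 4.75 -5 score 0.615 diff 58.0
```

Emit:
step_arm(targets="0.01 0.2 -0.35 -1.5 0.1 0; 0.02 0.4 -0.7 -3 0.2 0; 0.03 0.6 -1.1 -4.5 0.3 0; 0.05 0.8 -1.4 -6 0.4 0; 0.05 0.8 -1.4 -6 0.4 0")

```text
time: 8.95
tool_pos: [620.0, -2.3, 106.2]
tool_rot: [[0.063, 0.998, 0.013], [0.977, -0.065, 0.204], [0.204, -0.0, -0.979]]
force: [-1.5, -7.5, 1.8]
finger_gap: 25.3
gripper_force: 55.0
```

```bash
python3 -c "
from h import *
rep();knob()
t0=cv2.imread('pics/top0.png').astype(int);t=imaging.snapshot('top').astype(int)
for r in np.abs(t-t0).max(2)[138:162,290:345]: print(''.join('%d'%min(9,v//15) for v in r))
"
```

```text
t 8.95 tcp [619.97  -2.28 106.18] F [-1.47 -7.48  1.84] M [-1.47  0.29  0.03] pitch 11.777552999370043 tip s 71.76131688561732 z 36.024847450564934 dist 12.713814244561991 par 70.65371013688026 x 606.412097888988 yaw 3.7166134342349495
knob shift 11.26 -3 score 0.724 diff 31.2
3233334642222112200000000000100000000001111012111111112
2222223651211233300000000000000000111011000012100010011
2111122452221333310000000000000000011030000101100001101
1111112364120333320000000000000000012031111111111110000
1222222265220333320000000000000000024200001111111211110
2222222267522655554000000000000000024201010111111111001
2222222247622666665100001000100000012300000000000010001
1111111136523556655500000000000010121300000000000000000
2121111127643333566500000000000110131300000000000000000
2222211158753445666620001000000010132300000000000000000
2111111389899885765650001100000001142301010000000000000
2222222399999985766751110111010200152300000000010000000
3333333599899983777725101111110110132400000000010000000
3333334599799988386387211110010000132400000000000000000
4333444799999988834888410111100000021300000000000000000
3434444899999998888888510111110001221200000000000000000
3333444899225564555666621111010001302200000000000000000
3444444899723244333333210000000001301100000000000000000
3333344999912233444444340100000001301000000000000000000
3333334999923312444234350100011001501000000000000000000
3333333999924434776666373111100001302000000000000000001
4444442999955433765664373011100101302000000010000000001
4444444999955444567775684110000001302000000000000000002
3333444999922544467774884110000001301000000000000000003
```

Emit:
step_arm(targets="0.01 0.1 -0.2 -0.8 0.05 0; 0.02 0.2 -0.4 -1.6 0.1 0; 0.02 0.35 -0.7 -2.8 0.18 0; 0.02 0.35 -0.7 -2.8 0.18 0; 0.02 0.35 -0.7 -2.8 0.18 0")

```text
time: 9.47
tool_pos: [620.3, 0.4, 99.3]
tool_rot: [[0.065, 0.998, 0.01], [0.985, -0.066, 0.157], [0.157, -0.0, -0.988]]
force: [-1.6, -9.6, 0.8]
finger_gap: 25.8
gripper_force: 55.0
```

```bash
python3 -c "
from h import *
rep();knob()
t0=cv2.imread('pics/top0.png').astype(int);t=imaging.snapshot('top').astype(int)
for r in np.abs(t-t0).max(2)[140:158,295:335]: print(''.join('%d'%min(9,v//15) for v in r))
print('gray now/start row 147..152')
for y in range(145,155): print(t[y,302:326].mean(1).astype(int));print(t0[y,302:326].mean(1).astype(int),'0')
"
```

```text
t 9.4667 tcp [620.32   0.39  99.31] F [-1.55 -9.55  0.81] M [-1.67  0.24  0.06] pitch 9.03629743790648 tip s 72.19012266122607 z 39.23909866659035 dist 12.56191131199827 par 71.09956089553509 x 606.2627590497628 yaw 3.7955107278054614
knob shift 0.02 0 score 0.999 diff 11.6
2210000000000000000000000000000015211100
2211100000000000000000000000001214222332
2221001000000000000000000000002521100111
3322000000001000000000000000002530101111
2222100000000000000100000000001330000000
2222110000000000000000000001113240000000
2222210000000000000000000001013240000000
2226510000000000000000000111015140000000
2139864011000000000100000001015240000000
2238883001000000110010011020015240000001
2248875100000000000000101011015250000000
2258877310000001011101100021015250000000
2278887301000000110010011000003250000000
2368888511011100010011000000122240000000
2278823310000110001011101010132340000000
2268854410000000000000000000132230000000
2288874420000000001010000000130220000000
3288875650000000000010001100150220000000
gray now/start row 147..152
[ 85  77  74  66  63  62  61  50  52  49  53  85 126 125 12
[... 1240 characters left out ...]
[214 214 214 197 104  15  51 133 205 216 214 214 214 214 214 214 215 214
 213 193 207 206 191  72] 0
[179 224 226 223 210 158 169 219 224 227 227 226 225 227 226 226 227 227
 221 186 217 216 203 113]
[213 214 213 212 199 146 156 208 213 214 215 214 216 214 215 215 213 214
 212 192 207 206 192  68] 0
[157 227 227 226 225 221 221 225 225 224 224 223 224 224 224 224 224 221
 200 184 217 215 204 106]
[215 214 214 214 213 207 208 212 212 212 211 212 213 211 212 212 213 209
 191 191 206 201 168  67] 0
[130 130 153 156 179 179 183 202 202 202 207 226 224 226 225 225 225 221
 196 185 217 216 204 108]
[147 144 146 159 166 166 168 189 189 188 194 213 214 212 214 213 213 206
 193 208 206 198 163  72] 0
```

Emit:
step_arm(targets="0 0.05 -0.15 -0.6 0.04 0; 0.01 0.1 -0.32 -1.2 0.08 0; 0.01 0.1 -0.32 -1.2 0.08 0; 0.01 0.1 -0.32 -1.2 0.08 0")

```text
time: 9.9
tool_pos: [620.4, 1.4, 96.3]
tool_rot: [[0.066, 0.998, 0.009], [0.988, -0.066, 0.136], [0.137, -0.0, -0.991]]
force: [-2.2, -8.8, 1.7]
finger_gap: 25.6
gripper_force: 55.0
```

```bash
python3 -c "
from h import *
rep();knob()"
```

```text
t 9.9 tcp [620.43   1.35  96.27] F [-2.24 -8.79  1.74] M [-1.66  0.33  0.01] pitch 7.850177841256616 tip s 72.41529557069279 z 40.59964279592693 dist 12.465992305964111 par 71.38159574487571 x 606.2467402351059 yaw 3.808531544236462
knob shift -0.0 0 score 0.999 diff 9.1
```

Emit:
step_arm(targets="0 0.05 -0.15 -0.6 0.04 0; 0.01 0.1 -0.32 -1.2 0.08 0; 0.01 0.1 -0.32 -1.2 0.08 0; 0.01 0.1 -0.32 -1.2 0.08 0")

```text
time: 10.28
tool_pos: [620.6, 2.3, 93.2]
tool_rot: [[0.066, 0.998, 0.008], [0.991, -0.067, 0.115], [0.116, -0.0, -0.993]]
force: [-2.0, -7.5, 2.6]
finger_gap: 25.7
gripper_force: 55.0
```

```bash
python3 -c "
from h import *
rep();knob()"
```

```text
t 10.2833 tcp [620.56   2.27  93.15] F [-1.97 -7.51  2.64] M [-1.73  0.39 -0.03] pitch 6.643952273189464 tip s 72.62263283090623 z 41.98979343656723 dist 12.365375696271409 par 71.67330559454584 x 606.2674801855518 yaw 3.8186211302741535
knob shift -0.0 0 score 0.999 diff 9.1
```

Emit:
step_arm(targets="0 0.05 -0.15 -0.6 0.04 0; 0.01 0.08 -0.32 -1.2 0.08 0; 0.01 0.08 -0.32 -1.2 0.08 0; 0.01 0.08 -0.32 -1.2 0.08 0")

```text
time: 10.67
tool_pos: [620.7, 3.2, 90.0]
tool_rot: [[0.066, 0.998, 0.006], [0.993, -0.067, 0.095], [0.095, -0.0, -0.995]]
force: [-2.4, -8.4, 3.3]
finger_gap: 26.0
gripper_force: 55.0
```

```bash
python3 -c "
from h import *
rep();knob()"
```

```text
t 10.6667 tcp [620.7    3.17  90.05] F [-2.39 -8.45  3.26] M [-1.64  0.41 -0.06] pitch 5.447677243824441 tip s 72.74378676598357 z 43.37478522999732 dist 12.256564963779862 par 71.90496119609641 x 606.3507652240122 yaw 3.817691210850179
knob shift -0.01 0 score 0.999 diff 8.9
```

Emit:
step_arm(targets="0 0.05 -0.15 -0.6 0.04 0; 0.01 0.08 -0.32 -1.2 0.08 0; 0.01 0.08 -0.32 -1.2 0.08 0; 0.01 0.08 -0.32 -1.2 0.08 0")

```text
time: 11.05
tool_pos: [620.8, 4.0, 86.9]
tool_rot: [[0.066, 0.998, 0.005], [0.995, -0.067, 0.074], [0.074, -0.0, -0.997]]
force: [-2.3, -7.9, 4.6]
finger_gap: 25.3
gripper_force: 55.0
```

```bash
python3 -c "
from h import *
rep();knob()"
```

```text
t 11.05 tcp [620.84   3.99  86.94] F [-2.31 -7.88  4.57] M [-1.69  0.34 -0.1 ] pitch 4.247278782128012 tip s 72.84692002293684 z 44.79095918561163 dist 12.167434158517626 par 72.14391470863595 x 606.4174329932245 yaw 3.819934267919665
knob shift -0.0 0 score 1.0 diff 8.8
```

Emit:
step_arm(targets="0 0.03 -0.15 -0.6 0.04 0; 0.01 0.06 -0.32 -1.2 0.08 0; 0.01 0.06 -0.32 -1.2 0.08 0; 0.01 0.06 -0.32 -1.2 0.08 0")

```text
time: 11.43
tool_pos: [621.0, 4.7, 83.7]
tool_rot: [[0.067, 0.998, 0.004], [0.996, -0.067, 0.053], [0.053, -0.0, -0.999]]
force: [-1.9, -7.8, 2.7]
finger_gap: 25.7
gripper_force: 55.0
```

```bash
python3 -c "
from h import *
rep();knob()"
```

```text
t 11.4333 tcp [620.95   4.74  83.72] F [-1.94 -7.8   2.68] M [-1.6   0.32 -0.15] pitch 3.0560037506622044 tip s 72.92553871838308 z 46.08493190077773 dist 11.96124367174635 par 72.39080722738012 x 606.469073575344 yaw 3.8210304316858705
knob shift 3.43 0 score 0.93 diff 25.6
```

```bash
python3 -c "
from h import *
rep();knob();knob();knob('pics/tk.png')
t=cv2.imread('pics/tk.png');
for y in range(146,154): print(t[y,300:328].mean(1).astype(int))
rep()"
```

```text
t 11.4833 tcp [620.93   4.77  83.74] F [-1.2  -7.44  2.79] M [-1.53  0.24 -0.08] pitch 3.064179346611464 tip s 72.8899369452243 z 46.0688354368901 dist 11.953596544970626 par 72.35440928393 x 606.434290366172 yaw 3.8235899066873085
knob shift 3.44 0 score 0.93 diff 25.5
knob shift 3.44 0 score 0.93 diff 25.4
knob shift 3.44 0 score 0.93 diff 25.5
[139 136 101 111 108 105 108 105 103  99  67  52  51  90 130 130 130 129
 129 116  77 143 198 213 213 210 144  77]
[177 166  60  65  86  71  70  70  74  62  48  50  45  59  97 133 131 132
 133 117  69 146 206 217 218 206 110  77]
[220 177  65 109 216 215 216 206 116  40  46  56  47  58 121 174 171 154
 148 117  56 148 218 217 220 204 108  76]
[222 181 136 136 226 225 224 220 157  35  43  53  48  52 127 221 222 220
 218 217 196 152 219 216 217 201  83  76]
[220 178 116 136 224 223 225 225 206  32  37  37  38  61 149 225 224 225
 223 225 209 150 219 216 214 202  76  76]
[222 177 112 136 225 226 224 225 220 154  27  31  58 144 220 226 225 224
 226 226 212 150 218 214 211 178  75  75]
[219 135 116 156 225 225 223 224 224 212 148 124 192 218 226 226 225 224
 226 223 198 165 217 215 209 171  77  81]
[219 129 118 159 226 225 226 224 225 223 219 216 222 224 224 224 224 223
 225 221 192 168 217 214 208 173  73  78]
t 11.6333 tcp [620.94   4.76  83.76] F [-1.39 -7.15  2.26] M [-1.56  0.24 -0.13] pitch 3.070483112692073 tip s 72.89742751931554 z 46.06484242821199 dist 11.957970963070665 par 72.36078739740267 x 606.448458770131 yaw 3.823473997592501
```

Emit:
step_arm(targets="0 0.01 -0.06 -0.25 0.02 0; 0 0.02 -0.13 -0.5 0.03 0; 0 0.02 -0.13 -0.5 0.03 0")

```text
time: 11.88
tool_pos: [621.0, 4.9, 82.6]
tool_rot: [[0.067, 0.998, 0.003], [0.997, -0.067, 0.044], [0.044, 0.0, -0.999]]
force: [-2.9, -8.4, 6.1]
finger_gap: 25.9
gripper_force: 55.0
```

```bash
python3 -c "
from h import *
rep();knob('pics/tk2.png')
a=cv2.imread('pics/tk.png').astype(int);b=cv2.imread('pics/tk2.png').astype(int)
print(np.abs(a-b).max(2)[144:154,300:318])
for p in('top0','tk2'):
  g=cv2.imread('pics/%s.png'%p).astype(float).mean(2)[148:152,300:318];w=np.clip(120-g,0,None)
  print((w*np.arange(300,318)).sum(1)/w.sum(1))
print(np.diff(proj('top',[[735,-135,80],[735,-147,80]]),axis=0))
"
```

```text
t 11.8833 tcp [621.     4.91  82.6 ] F [-2.95 -8.35  6.12] M [-1.56  0.44 -0.1 ] pitch 2.549542049758087 tip s 73.0755420129055 z 46.880560584501474 dist 12.122405400589486 par 72.60817091814583 x 606.4865507812403 yaw 3.826198842844666
knob shift 3.91 0 score 0.948 diff 27.5
[[ 2  0  2  4  5  4  1  6  1  3  3  3  2  1  3  2  3  1]
 [ 2  2  2  1  2  1  3  2  2  3  2  1  1  4  1  2  1  2]
 [ 2  2  1  1  3  3  4  1  2  1  1 15  4 11  1  1  3  2]
 [ 1  1  1  7 26  1  1  2  6 12  4  2  3  2  6  2  1  1]
 [ 1  4  7 30 57  2  1  6 55 40  9  6 11 13 48 25  2  2]
 [ 0  1  0 20 47  1  1  6 50 46  4  7  9 13 42 38  3  2]
 [ 1  2  4 18 44  3  2  1 13 91  3  5  1 26 46  4  0  2]
 [ 1  2  3 11 28  3  1  2  6 55 43  3 35 72 43  1  1  3]
 [ 1  2  5 29 26  0  1  1  2  9 32 16 41  5  4  1  1  4]
 [ 2  1  5 34 22  2  0  1  2  1  2  2  5  2  0  1  0  1]]
[307.56 307.47 307.41 307.28]
[309.55 311.39 311.4  311.25]
[[4.03 0.04]]
```

The bolt has sprung fully in, by about 3.95 px (12 mm). Letting the rack down gently.

Emit:
step_arm(targets="0 -0.02 0.1 0.4 -0.03 0; 0 -0.04 0.2 0.8 -0.05 0; -0.01 -0.06 0.3 1.2 -0.08 0; -0.01 -0.08 0.4 1.6 -0.1 0; -0.01 -0.08 0.4 1.6 -0.1 0")

```text
time: 12.35
tool_pos: [620.7, 5.0, 86.1]
tool_rot: [[0.066, 0.998, 0.005], [0.995, -0.066, 0.074], [0.075, -0.0, -0.997]]
force: [0.1, -3.4, -1.8]
finger_gap: 25.6
gripper_force: 55.0
```

Emit:
step_arm(targets="0 -0.03 0.15 0.6 -0.04 0; 0 -0.06 0.3 1.2 -0.08 0; -0.01 -0.1 0.5 1.9 -0.12 0; -0.01 -0.14 0.65 2.5 -0.15 0; -0.01 -0.14 0.65 2.5 -0.15 0")

```text
time: 12.77
tool_pos: [620.9, 4.3, 92.9]
tool_rot: [[0.065, 0.998, 0.008], [0.991, -0.066, 0.12], [0.12, -0.0, -0.993]]
force: [-1.1, -0.1, -1.2]
finger_gap: 25.3
gripper_force: 55.0
```

```bash
python3 -c "
from h import *
rep();knob('pics/tk3.png')
t0=cv2.imread('pics/tk2.png').astype(int);t=cv2.imread('pics/tk3.png').astype(int)
for r in np.abs(t-t0).max(2)[140:156,305:340]: print(''.join('%d'%min(9,v//8) for v in r))
"
```

```text
t 12.7667 tcp [620.85   4.32  92.91] F [-1.06 -0.05 -1.16] M [-0.36 -0.07 -0.05] pitch 6.906382303902058 tip s 70.34112264779607 z 40.76192418960095 dist 11.200222305770982 par 69.49860992050634 x 606.7196099635823 yaw 3.780724719373271
knob shift 3.91 0 score 0.948 diff 27.8
00000000000000000000000011001124011
00000000000000000000000001000113001
00000000000000000000000000001000000
00000000000000000000003000000000000
00000000000000000000002000000000000
00000000000000000000000000000000000
00000100000000000000000000000000000
00000000000000000000000000000000000
00000000000000000000000100000000000
00000000000000000000000110000000000
00000000000000000000000000000000000
00000000000000002000000000000000000
00000000000000030000001200000000000
00000000000000000000000100000000000
00000000000000000000000000000000000
00000000000000000000000100000000000
```

Emit:
step_arm(targets="0 -0.2 0.5 1.8 -0.1 0; -0.02 -0.4 1 3.5 -0.2 0; -0.03 -0.6 1.5 5.3 -0.3 0; -0.05 -0.8 2 7 -0.45 0; -0.05 -0.8 2 7 -0.45 0")

```text
time: 13.23
tool_pos: [620.3, -5.8, 112.4]
tool_rot: [[0.066, 0.998, 0.015], [0.969, -0.068, 0.239], [0.24, -0.001, -0.971]]
force: [-0.1, -0.6, -5.2]
finger_gap: 25.5
gripper_force: 55.0
```

```bash
python3 -c "
from h import *
rep()"
```

```text
t 13.2333 tcp [620.25  -5.83 112.38] F [-0.1  -0.58 -5.21] M [-0.47 -0.14 -0.03] pitch 13.857167600117458 tip s 72.58909183436134 z 34.684400538734984 dist 14.166152896863155 par 71.27053784859197 x 606.1208425906326 yaw 3.918510585598247
```

Emit:
step_arm(targets="0.05 0.8 0.2 0 0 0; 0.12 1.8 0.46 0 0 0; 0.2 3 0.75 0 0 0; 0.27 4 1 0 0 0; 0.27 4 1 0 0 0")

```text
time: 13.65
tool_pos: [622.7, 41.9, 123.8]
tool_rot: [[0.057, 0.998, 0.015], [0.969, -0.059, 0.241], [0.241, 0.0, -0.97]]
force: [0.1, 1.9, -4.9]
finger_gap: 26.0
gripper_force: 55.0
```

Emit:
step_arm(targets="0.08 1.2 0.4 0 0 0; 0.2 3 0.9 0 0 0; 0.33 5 1.5 0 0 0; 0.47 7 2.2 0 0 0; 0.55 8.5 3.2 0 0 0")

```text
time: 14.07
tool_pos: [627.6, 123.8, 154.6]
tool_rot: [[0.062, 0.998, 0.013], [0.969, -0.064, 0.239], [0.239, -0.002, -0.971]]
force: [-0.1, 0.3, -4.6]
finger_gap: 25.6
gripper_force: 55.0
```

```bash
python3 -c "
from h import *
rep();knob()"
```

```text
t 14.0667 tcp [627.57 123.77 154.55] F [-0.06  0.3  -4.55] M [-0.33 -0.07 -0.02] pitch 13.848517978377446 tip s -57.20592747350932 z 76.88909796632404 dist 24.066101052435876 par -64.85139057007723 x 614.2373258610825 yaw 3.6863742169663087
knob shift 3.91 0 score 0.947 diff 27.7
```

Emit:
step_arm(targets="-1 0.5 1.5 -3.5 0.22 0; -2 1 3 -7 0.44 0; -3 2 5 -10.5 0.65 0; -4 3 6 -13.8 0.85 0; -4 3 6 -13.8 0.85 0")

```text
time: 14.53
tool_pos: [586.8, 158.6, 218.4]
tool_rot: [[0.057, 0.998, 0.004], [0.998, -0.057, 0.002], [0.002, 0.004, -1.0]]
force: [0.3, 1.8, -4.0]
finger_gap: 25.8
gripper_force: 55.0
```

Emit:
step_arm(targets="-2 3 0 0 0 7; -4 6.5 0 0 0 14; -6.5 10 -1 0 0 21; -9 14 -2 0 0 28; -9.2 16 -3 0 0 33")

```text
time: 14.95
tool_pos: [492.6, 314.8, 185.4]
tool_rot: [[-0.497, 0.868, -0.0], [0.868, 0.497, 0.002], [0.002, 0.001, -1.0]]
force: [-0.7, 0.8, -4.1]
finger_gap: 25.6
gripper_force: 55.0
```

Emit:
step_arm(targets="0 2 -2 0 0 3.5; 0 3 -4 0 0 3.5; 0 3 -6 0 0 3.5; 0 3 -6 0 0 3.5; 0 3 -6 0 0 3.5")

```text
time: 15.37
tool_pos: [495.9, 340.5, 123.8]
tool_rot: [[-0.541, 0.841, -0.002], [0.841, 0.541, -0.002], [-0.0, -0.003, -1.0]]
force: [-0.6, -0.4, -3.8]
finger_gap: 25.6
gripper_force: 55.0
```

```bash
python3 -c "
from h import *
st=rep();print(st['tool_rot'])
s=imaging.snapshot('side');cv2.imwrite('pics/s9.png',s);s0=cv2.imread('pics/side0.png')
L=[(195,-12,10),(195,12,10),(25,12,10),(25,-12,10),(-125,13,26),(-125,-13,26)]
P=barpts(L,st);print(P);print(proj('side',P))
g=s.min(2)[200:330,150:260];m=(g>140).astype(np.uint8)
n,l,S,c=cv2.connectedComponentsWithStats(m)
for i in range(1,n):
  if S[i,4]>20:
    q=np.argwhere(l==i)[:,::-1].astype(np.float32)+[150,200]
    print(S[i],cv2.boxPoints(cv2.minAreaRect(q.astype(np.float32))).tolist())
"
```

```text
t 15.3667 tcp [495.86 340.47 123.77] F [-0.63 -0.42 -3.77] M [ 0.14 -0.11 -0.02] pitch -0.010923727054818871 tip s -296.12125681245516 z 97.80751810340386 dist 59.863974015392195 par -296.1098488280345 x 614.256642866724 yaw -32.7418738060123
[[-0.54  0.84 -0.  ]
 [ 0.84  0.54 -0.  ]
 [-0.   -0.   -1.  ]]
[[604.18 149.75 107.84]
 [624.37 162.74 107.78]
 [532.43 305.72 107.74]
 [512.24 292.74 107.81]
 [452.17 432.46 123.71]
 [430.3  418.4  123.78]]
[[210.16 220.59]
 [201.83 219.29]
 [181.47 268.1 ]
 [190.5  269.7 ]
 [158.79 315.3 ]
 [169.41 317.42]]
[ 30   0   9  18 106] [[179.49998474121094, 200.50001525878906], [186.2307586669922, 199.1538543701172], [189.57691955566406, 215.88462829589844], [182.8461456298828, 217.2307891845703]]
[   0   19   61   52 1114] [[146.47879028320312, 242.51898193359375], [207.86062622070312, 216.04052734375], [224.68331909179688, 255.03857421875], [163.30148315429688, 281.51702880859375]]
[15 73 11 14 79] [[161.2061767578125, 282.53607177734375], [166.27835083007812, 271.12371826171875], [175.74227905273438, 275.32989501953125], [170.67010498046875, 286.74224853515625]]
[39 77 19 12 66] [[187.52943420410156, 283.8823547363281], [189.3529510498047, 276.5882263183594], [207.7058868408203, 281.1764831542969], [205.8823699951172, 288.4706115722656]]
[34 84  6  7 30] [[184.0, 284.0], [189.0, 284.0], [189.0, 290.0], [184.0, 290.0]]
[  9 114  12   4  33] [[158.70269775390625, 315.7837829589844], [159.1351318359375, 313.1891784667969], [170.32431030273438, 315.0540466308594], [169.89187622070312, 317.6486511230469]]
```

Grip end cap and tip match the model within about 0.5 px, so there was no slip. Lowering to the mat.

Emit:
step_arm(targets="0 0 -2.5 0 0 0; 0 0 -5 0 0 0; 0 0 -7 0 0 0; 0 0 -8.5 0 0 0; 0 0 -8.5 0 0 0")

```text
time: 15.83
tool_pos: [496.2, 339.8, 38.2]
tool_rot: [[-0.54, 0.842, -0.002], [0.842, 0.54, -0.002], [-0.001, -0.002, -1.0]]
force: [0.5, -1.1, -3.9]
finger_gap: 25.4
gripper_force: 55.0
```

Emit:
step_arm(targets="0 0 -0.2 0 0 0; 0 0 -0.4 0 0 0; 0 0 -0.5 0 0 0; 0 0 -0.5 0 0 0; 0 0 -0.5 0 0 0")

```text
time: 16.25
tool_pos: [496.7, 341.5, 35.3]
tool_rot: [[-0.541, 0.841, 0.001], [0.841, 0.541, 0.001], [-0.0, 0.001, -1.0]]
force: [-0.8, -0.2, -4.9]
finger_gap: 25.3
gripper_force: 55.0
```

Emit:
step_arm(targets="0 0 -0.1 0 0 0; 0 0 -0.2 0 0 0; 0 0 -0.3 0 0 0; 0 0 -0.3 0 0 0; 0 0 -0.3 0 0 0")

```text
time: 16.67
tool_pos: [496.2, 341.2, 31.3]
tool_rot: [[-0.541, 0.841, -0.0], [0.841, 0.541, -0.0], [-0.0, -0.0, -1.0]]
force: [0.5, -0.5, -4.3]
finger_gap: 25.7
gripper_force: 55.0
```

Emit:
step_arm(targets="0 0 -0.1 0 0 0; 0 0 -0.15 0 0 0; 0 0 -0.15 0 0 0; 0 0 -0.15 0 0 0")

```text
time: 17.0
tool_pos: [496.2, 341.3, 29.9]
tool_rot: [[-0.541, 0.841, -0.0], [0.841, 0.541, -0.0], [-0.0, -0.0, -1.0]]
force: [-0.3, -0.1, -3.9]
finger_gap: 25.4
gripper_force: 55.0
```

Emit:
step_arm(targets="0 0 -0.05 0 0 0; 0 0 -0.1 0 0 0; 0 0 -0.1 0 0 0; 0 0 -0.1 0 0 0")

```text
time: 17.33
tool_pos: [496.3, 341.3, 29.0]
tool_rot: [[-0.541, 0.841, 0.0], [0.841, 0.541, -0.0], [-0.0, -0.0, -1.0]]
force: [-0.2, 0.6, -4.3]
finger_gap: 25.3
gripper_force: 55.0
```

Emit:
step_arm(targets="0 0 -0.05 0 0 0; 0 0 -0.05 0 0 0; 0 0 -0.05 0 0 0; 0 0 -0.05 0 0 0")

```text
time: 17.67
tool_pos: [496.3, 341.4, 28.9]
tool_rot: [[-0.541, 0.841, 0.0], [0.841, 0.541, -0.0], [-0.0, 0.0, -1.0]]
force: [-2.6, -1.1, 5.6]
finger_gap: 25.8
gripper_force: 55.0
```

Emit:
step_arm(targets="0 0 0 0 0 0; 0 0 0 0 0 0; 0 0 0 0 0 0", grip_force=5)

```text
time: 17.92
tool_pos: [496.3, 341.4, 28.9]
tool_rot: [[-0.541, 0.841, 0.0], [0.841, 0.541, 0.0], [-0.0, 0.0, -1.0]]
force: [-2.3, -2.0, 5.3]
finger_gap: 25.9
gripper_force: 5.0
```

Emit:
step_arm(targets="0 0 0 0 0 0; 0 0 0 0 0 0; 0 0 0 0 0 0; 0 0 0 0 0 0; 0 0 0 0 0 0", gripper=0.35)

```text
time: 18.33
tool_pos: [496.3, 341.3, 28.3]
tool_rot: [[-0.541, 0.841, -0.0], [0.841, 0.541, 0.0], [0.0, -0.0, -1.0]]
force: [-0.3, -0.6, 1.0]
finger_gap: 54.5
gripper_force: 0.0
```

Emit:
step_arm(targets="0 0 0 0 0 0; 0 0 1 0 0 0; 0 0 4 0 0 0; 0 0 8 0 0 0; 0 0 12 0 0 0")

```text
time: 18.75
tool_pos: [495.4, 340.9, 149.8]
tool_rot: [[-0.542, 0.841, -0.002], [0.841, 0.542, -0.001], [0.0, -0.002, -1.0]]
force: [1.6, 0.2, -0.6]
finger_gap: 59.3
gripper_force: 0.0
```

Emit:
step_arm(targets="-2 -2 4 0 0 0; -4 -6 8 0 0 0; -5 -10 8 0 0 0; -6 -14 8 0 0 0; -6 -16 8 0 0 0")

```text
time: 19.17
tool_pos: [434.8, 180.5, 230.2]
tool_rot: [[-0.543, 0.84, 0.002], [0.84, 0.543, -0.0], [-0.001, 0.002, -1.0]]
force: [1.0, -0.9, 0.1]
finger_gap: 60.0
gripper_force: 0.0
```

```bash
python3 -c "
from h import *
rep();knob()
for n in('top','side'):
  a=imaging.snapshot(n);cv2.imwrite('pics/%s_end.png'%n,a)
a=cv2.imread('pics/top_end.png')
def tip(im):
  m=(im.min(2)[185:255,110:215]>130).astype(np.uint8);n,l,S,c=cv2.connectedComponentsWithStats(m)
  i=1+np.argmax(S[1:,4]);q=np.argwhere(l==i)[:,::-1].astype(np.float32);return S[i],cv2.minAreaRect(q)
print(tip(a),tip(cv2.imread('pics/top0.png')))
t0=cv2.imread('pics/top0.png').astype(int);d=np.abs(a.astype(int)-t0).max(2)
for nm,(x,y,w,h) in dict(jar=(250,135,25,28),wine=(190,118,33,40),carton=(240,256,30,26),fulc=(290,172,28,36)).items(): print(nm,(d[y:y+h,x:x+w]>40).sum())
b=cv2.imread('pics/side_end.png').astype(int);d=np.abs(b-cv2.imread('pics/side0.png')).max(2)
for nm,(x,y,w,h) in dict(jar=(212,170,22,30),wine=(158,165,32,62),carton=(292,238,30,34)).items(): print(nm,(d[y:y+h,x:x+w]>40).sum())
"
```

```text
t 19.1667 tcp [434.83 180.49 230.21] F [ 0.96 -0.87  0.1 ] M [-0.04 -0.13 -0.02] pitch -0.06856857461533489 tip s -136.1326858485152 z 204.47218272419173 dist 166.63497991077074 par -135.93336326091634 x 553.7560066719662 yaw -32.87486199399782
knob shift 3.91 0 score 0.948 diff 24.1
(array([ 67,   4,  32,  27, 260], dtype=int32), ((80.75499725341797, 16.626039505004883), (8.393455505371094, 36.57353973388672), 56.768287658691406)) (array([ 45,   4,  53,  36, 446], dtype=int32), ((71.64414978027344, 21.99165153503418), (9.187626838684082, 57.17361068725586), 60.12400436401367))
jar 0
wine 0
carton 0
fulc 0
jar 440
wine 0
carton 0
```

Emit:
step_arm(targets="-1 -4 2 0 0 0; -2 -8 4 0 0 0; -3 -12 4 0 0 0; -3 -16 4 0 0 0; -3 -18 4 0 0 0")

```text
time: 19.73
tool_pos: [405.9, -1.3, 269.3]
tool_rot: [[-0.541, 0.841, 0.001], [0.841, 0.541, -0.001], [-0.002, 0.0, -1.0]]
force: [0.4, -0.5, -0.2]
finger_gap: 59.4
gripper_force: 0.0
```

Emit:
step_arm(targets="0 0 0 0 0 0; 0 0 0 0 0 0; 0 0 0 0 0 0")

```text
time: 19.98
tool_pos: [406.7, 2.7, 268.8]
tool_rot: [[-0.543, 0.84, 0.001], [0.84, 0.543, 0.001], [0.0, 0.001, -1.0]]
force: [-0.1, 0.5, 0.4]
finger_gap: 59.6
gripper_force: 0.0
```

```bash
python3 -c "
from h import *
knob()
for n in('top','side'):
  a=imaging.snapshot(n);d=np.abs(a.astype(int)-cv2.imread('pics/%s0.png'%n)).max(2)
  B=dict(bar=(110,185,105,70),jar=(250,135,25,28)) if n=='top' else dict(bar=(150,235,75,112),jar=(212,170,22,30))
  for nm,(x,y,w,h) in B.items():
    q=np.argwhere(d[y:y+h,x:x+w]>40);print(n,nm,len(q),q.min(0)+[y,x] if len(q) else '',q.max(0)+[y,x] if len(q) else '')
  print('rack',(d[140:260,322:420]>40).sum())
"
```

```text
knob shift 3.91 0 score 0.948 diff 24.7
top bar 244 [190 116] [254 214]
top jar 0  
rack 977
side bar 19 [253 165] [338 209]
side jar 0  
rack 1193
```

```bash
python3 -c "
from bench import arm
print(arm.sign_off())"
```

```text
the job is handed in; nothing more can be done
None
```

I levered the rack up until the bolt sprang fully in, let it down onto the bolt, laid the bar flat back on the mat and handed the job in. In the pictures taken just before that, the jar, carton and wine bottle hadn't moved; the hand-in didn't return a verdict.

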